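Fetch the test module from the tester's tray with the pull hook

TASK

Take the pull hook from its fork stand, dip its toe into the finger hole of the tester's orange tray tab, reaching in aslant beneath the clear visor, and pull the tray all the way out with the hook. Leave the tray open, hang the hook back upright in the fork of its stand, and lift the green module out of the tray and set it down gently, standing upright in the blue parts dish, without disturbing the other things on the bench.

Things in the scene. Friction and masses are not known exactly. Their poses are not given: they have to be found in the camera images.
- tester: Cream fixed box 220 deep (x), 200 wide (y), 131 mm high; origin at table level under the middle of its front; x points into the box (tray and front face -x), z up. A clear visor, as wide as the box, stands out over the tab (x -45 to 0, z 125 to 129 mm): come in from the front with the hook's handle leaned back towards -x, about 40 degrees (30 to 45). The table under the tab is clear.
- tray (a joint): How far the tray is out, m: 0 shut, 0.15 at its end stop. Slides along the tester's -x with light friction (1 N, 3 N s/m) and stays where left. Grey tray 125 x 150 mm, floor 40 mm above the table, walls to 52 mm; orange front panel 6 mm thick, to 58 mm, its front surface level with the box's front when shut.
- tray_hole (a point): Centre of the finger hole at the top of the tray's orange tab; axes as the tester's. The tab is 5 mm thick, its top 45 mm above the table, 64 mm wide, and stands out 50 mm from the tray's front. The rectangular hole goes through: 26 mm along x, 34 mm along y, centre 28 mm from the tray's front; the web before it is 9 mm.
- hook: Pull hook, about 90 g, at first upright in the fork, toe towards its open side. Origin: centre of the underside of its black guard plate (36 x 36 x 6 mm). Above it the blue handle, 26 (x) by 18 mm (y), z 6 to 80 mm: grip it across the 18 mm. Below, a 7 mm round steel shank goes down to z = -85 mm, then bends 50 degrees towards -x into a 24 mm toe.
- hook_tip (a point): Centre of the round end (radius 3.5 mm) of the hook's toe, at (-18.4, 0, -100.4) mm in the hook's frame.
- stand: Fixed fork stand; origin under the fork at table level, base 100 x 90 x 8 mm (x -38 to 62). Two level tines, 10 mm thick, tops at z = 125 mm, from x = -28 to 33 mm, a 15 mm slot between them, open at the -x end; a post 40 mm wide behind (x 33 to 47, to z = 125 mm). The hook's guard plate rests on both tines, its shank in the slot.
- stand_seat (a point): Where the hook's origin belongs: middle of the fork, level with the tops of the tines; axes as the stand's.
- green_module: Green test module to be fetched: upright block 36 (x) x 24 (y) x 40 mm high with a black top and two brass studs, 60 g; origin at the centre of its underside. It stands loose in the tray: grip it across its 24 mm, above the tray's walls.
- dish: Blue fixed open parts dish, 150 (x) x 120 (y) mm outside, rim 20 mm high, walls 4 mm; origin at the centre of its underside.
- dish_in (a point): Centre of the dish's inner floor; axes as the dish's.
- red_module: Bystander: red module of the same shape as the green one; origin under its middle.
- mouse: Bystander: black computer mouse 95 x 58 x 34 mm; origin under its middle.
- pencil_tin: Bystander: orange-red tin, 74 mm diameter, 95 mm high, pencils reaching to 155 mm; origin under its middle.
- cup: Bystander: white plastic cup, 84 mm at the rim, 60 mm high; origin under its middle.
- screwdriver: Bystander: screwdriver with red handle, lying; origin under its middle.
- tape_roll: Bystander: black tape roll, 90 mm diameter, 20 mm high, lying flat; origin under its middle.
There are look-alikes about, which are no part of the job. Of the things like the stand, leave any that is pink; of the rest the larger one is meant.

How it is judged:
On the way, in this order (a step that is already met when the one before it is completed fails the run):
1. the hook's toe is in the finger hole while the tray is still in (less than 30 mm out) (z of hook_tip in the frame of tray_hole between -0.035 and -0.003 m and x of hook_tip in the frame of tray_hole between -0.018 and 0.018 m and y of hook_tip in the frame of tray_hole between -0.02 and 0.02 m and value of joint tray below 0.03 m), for 0.1 s.
2. the tray has been pulled out at least 135 mm with the toe still in the finger hole (z of hook_tip in the frame of tray_hole between -0.035 and -0.003 m and x of hook_tip in the frame of tray_hole between -0.018 and 0.018 m and y of hook_tip in the frame of tray_hole between -0.02 and 0.02 m and value of joint tray above 0.135 m), for 0.1 s.
At the end, for the whole second after the job is handed in: Tray out at least 120 mm; hook upright (7 deg) in its fork, within 22 mm of the seat and 6 mm of its height; green module upright (7 deg) on the dish floor inside the walls (65 mm in x, 50 in y, 6 in z of the floor's middle); both at rest (value of joint tray above 0.12 m and distance between hook and stand_seat below 0.022 m and z of hook in the frame of stand_seat between -0.006 and 0.006 m and angle between each of hook, green_module's own z axis and vertical below 0.12 rad and linear speed of each of hook, green_module below 0.02 m/s and x of green_module in the frame of dish_in between -0.065 and 0.065 m and y of green_module in the frame of dish_in between -0.05 and 0.05 m and z of green_module in the frame of dish_in between -0.006 and 0.006 m); the robot touches nothing.
It fails at once if a bystander (red module, mouse, pencil tin, cup, screwdriver or tape roll) is moved more than 30 mm (distance of any of red_module, mouse, pencil_tin, cup, screwdriver, tape_roll from where it was at the start of the episode above 0.03 m).
It fails at once if the green module is dropped or thrown (faster than 0.8 m/s) (linear speed of green_module above 0.8 m/s).
It also fails if it takes over 67 s, if anything falls off the work surface, if the arm or the gripper's body presses on something with over 40 N, if the wrist force passes 120 N, or if a joint passes its speed limit or range.

ROBOT

A 6-joint arm with a two-finger parallel gripper is mounted at the origin on the work surface. World frame = base frame: x ahead of the robot, y to its left, z up, the work surface at z = 0. Lengths are in m, angles in rad, forces in N, time in s.
With the tool pointing down it reaches from about 0.35 to 0.725 m from the base axis. Payload 4.3 kg.
Tool frame: the origin (TCP) lies midway between the tips of the shut fingers; the grasp point (between the pads) lies 19 mm behind it; x points along the fingers, z is the direction in which the jaws open and shut, and the axes are right-handed (so a half turn about x gives the same grasp; the last joint's range is limited). The gripper opens to 85 mm and grips with 20 to 120 N. Pads are 22 mm wide; open, the fingers measure 114 mm over their backs; the gripper's body (76 mm by 85 mm) begins 54 mm behind the grasp point. The pads swing forward as they close: fully open they stand 13 mm farther back than shut.
Start: joints at [1.122, 0.377, 0.081, 1.274, 0, 1.46], TCP at [0.191, 0.542, 0.231] pointing down, gripper open.
Joint ranges: [-2.72, 2.72], [-0.84, 1.66], [-1.02, 1.22], [-1.77, 2.12], [-1.37, 1.28], [-3.14, 3.14]. Speed limits (rad/s): [2.57, 2.57, 3.14, 3.14, 3.14, 3.14].

INTERFACE

Orientations are given as a 3x3 rotation matrix whose columns are the frame's x, y, z axes.
In Python, from rig import * gives the robot as it stands.
- The arm moves only by the shell command python3 -m crank 'ROWS' [OPENING] [FORCE]. ROWS is JSON, a list of rows, each a list of 2 entries, a list of its own where there are three numbers: the shift along the world's x, y, z in cm, then the turn about the world's z in rad. In form: [[[dx, dy, dz], spin], ...]. A call has 1 to 20 rows; each row is the pose to reach, as a shift and turn from the pose measured when the call began; what a row does not reach only later rows make up. A row lasts 1/8 s, in which the tool goes at most 62.5 mm and 10.7 degrees, less where a joint would pass 70% of its speed; a pose out of reach is approached as far as the arm can. A call with a gripper value outside its range is refused whole. OPENING is the opening in per cent of the stroke, from 0 (shut) to 100 (fully open), set as the call begins (- or left out, the last holds). The fingers move at their own pace and stop on an object; FORCE is the grip in N (left out, the last holds). Time passes only in rows, so rows that repeat a pose let the fingers close. It gives the time, the measured TCP pose, the force and the opening at its end, in the units of the state.
- get_state(): the state, without advancing time (a new reading comes with each control period).
- read_camera(name): name is "side" or "top"; returns the picture (480x640x3 uint8, red, green, blue); there is no depth.
- camera_model(name): a dict with "vertical_fov" (degrees; the focal length in pixels is half the picture's height over the tangent of half this angle, whatever the lens; pixels are square), "cx", "cy" (the principal point, pixels), "k1" (the pictures are not rectified: a ray, as slopes to the right and down, at radius r is drawn at 1 + k1 r^2 times it, then the intrinsics apply), "T" (4x4, takes a point from camera to world coordinates). Camera axes: x right, y down, z forward; pixel columns grow to the right and rows downward; lengths in m; the calibration is good to about 2 mm. A picture is of the moment at which its call begins. camera_model takes no time and is no camera call.
- sign_off(): hands the job in, once; it reports no verdict.
The state is a dict: "time_s": time; "joint_positions": joint angles; "joint_vel": joint speeds; "joint_torque": joint torques, N m; "position": TCP position; "ee_rot": TCP orientation; "ft_force": force on the tool from outside, world axes, zero at the start; "ft_torque": the same for the moment, N m; "width": opening from 0.0 (shut) to 1.0 (fully open).
Only numpy, scipy, OpenCV 4.12 (cv2) and the standard library are available. Lean on these libraries where they do the work, as an engineer would, in place of code of your own. Each camera call takes 0.05 s, during which the arm holds its last target. There are 200 camera calls.

## Working session

There is one attempt and no reset: what is moved stays moved. The work goes in short steps, Python scripts to look and compute and a shell command to move; the robot and the scene stay as the last step left them, time stands still between calls to the robot, and variables do not carry over. Pictures are saved under pics/ and viewed, about 8 in all and at most 12, crops included, and the job is handed in when it is done.

```bash
ls; mkdir -p pics; cat > h.py <<'E'
from rig import *
import numpy as np, cv2
def ray(cam,u,v):
    m=camera_model(cam); f=240/np.tan(np.radians(m["vertical_fov"])/2)
    K=np.array([[f,0,m["cx"]],[0,f,m["cy"]],[0,0,1]])
    p=cv2.undistortPoints(np.array([[[u,v]]],float),K,np.array([m["k1"],0,0,0.]))[0,0] if 0 else None
    d=np.array([(u-m["cx"])/f,(v-m["cy"])/f]); s=d.copy()
    for _ in range(30): s=d/(1+m["k1"]*(s@s))
    T=np.array(m["T"]); return T[:3,3],T[:3,:3]@np.array([*s,1])
def onz(cam,u,v,z):
    o,d=ray(cam,u,v); return o+d*(z-o[2])/d[2]
def proj(cam,P):
    m=camera_model(cam); f=240/np.tan(np.radians(m["vertical_fov"])/2)
    q=np.linalg.inv(np.array(m["T"]))@np.array([*P,1]); s=q[:2]/q[2]; s=s*(1+m["k1"]*(s@s))
    return s*f+[m["cx"],m["cy"]]
def two(a,b,c,d):
    o,e=ray("top",a,b); p,g=ray("side",c,d)
    t=np.linalg.lstsq(np.array([e,-g]).T,p-o,rcond=None)[0]
    A,B=o+e*t[0],p+g*t[1]; return (A+B)/2,np.linalg.norm(A-B)
def snap(cam,name):
    im=read_camera(cam); cv2.imwrite(f"pics/{name}.png",im[:,:,::-1]); return im
E
sed -i '/undistortPoints/d' h.py
python3 - <<'E'
from h import *
for c in("top","side"):
    snap(c,c+"0"); m=camera_model(c); print(c,m["vertical_fov"],m["cx"],m["cy"],m["k1"],np.round(m["T"],3).tolist())
s=get_state(); print(s["position"],np.round(s["ee_rot"],3).tolist(),s["time_s"],s["width"])
E
```

```text
pics
top 50.913021226230796 320.7713674701644 231.89541329003168 -0.056327882611155074 [[0.026, -0.988, 0.151, 0.357], [-1.0, -0.025, 0.005, -0.0], [-0.001, -0.151, -0.989, 1.325], [0.0, 0.0, 0.0, 1.0]]
side 45.18469203585157 314.52466589138646 236.78296303126714 -0.08331741576790805 [[0.969, -0.134, 0.209, 0.246], [-0.249, -0.489, 0.836, -1.041], [-0.01, -0.862, -0.507, 0.74], [0.0, 0.0, 0.0, 1.0]]
[0.19083817 0.54174657 0.23041925] [[-0.001, -0.943, 0.332], [-0.002, 0.332, 0.943], [-1.0, 0.0, -0.002]] 0.1 1.0010396071798617
```

View pics/top0.png

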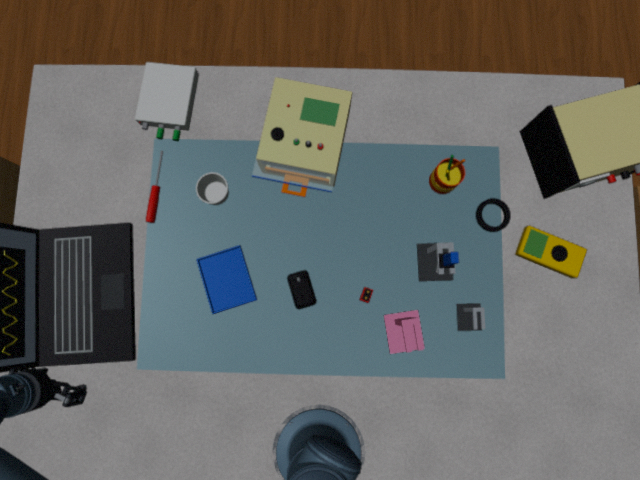

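View pics/side0.png

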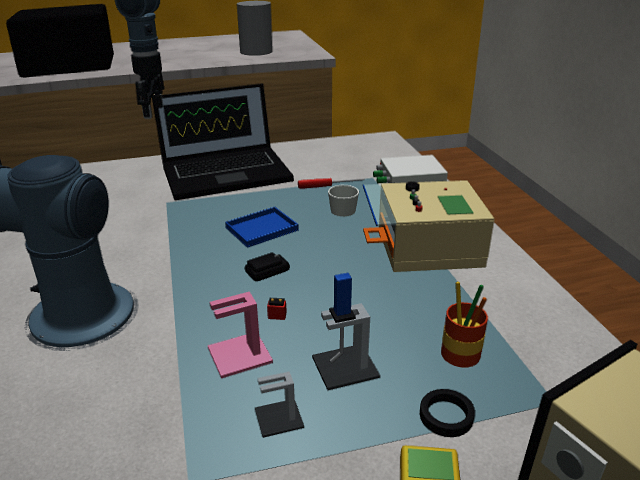

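```bash
python3 - <<'E'
from h import *
t=cv2.imread("pics/top0.png"); s=cv2.imread("pics/side0.png")
R=lambda i,x,y,w,h:cv2.resize(i[y:y+h,x:x+w],(400,300),interpolation=cv2.INTER_CUBIC)
cv2.imwrite("pics/m1.png",np.vstack([np.hstack([R(t,400,225,80,60),R(t,240,70,120,135)]),np.hstack([R(s,300,265,100,125),R(s,350,170,160,120)])]))
def quad(im,lo,hi,roi,z,name,cam="top"):
    x,y,w,h=roi; hsv=cv2.cvtColor(im,cv2.COLOR_BGR2HSV)[y:y+h,x:x+w]
    m=cv2.inRange(hsv,lo,hi); cs,_=cv2.findContours(m,cv2.RETR_EXTERNAL,cv2.CHAIN_APPROX_NONE)
    c=max(cs,key=cv2.contourArea)+[x,y]; r=cv2.minAreaRect(c.astype(np.float32)); b=cv2.boxPoints(r)
    P=np.array([onz(cam,u,v,z)[:2] for u,v in b]); e=P[1]-P[0]; g=P[2]-P[1]
    print(name,cv2.contourArea(c),b.round(1).tolist(),P.round(4).tolist(),"c",P.mean(0).round(4),"L",np.linalg.norm(e).round(4),np.linalg.norm(g).round(4),"ang",np.degrees([np.arctan2(e[1],e[0]),np.arctan2(g[1],g[0])]).round(1))
    return c
quad(t,(110,150,60),(130,255,255),(180,230,100,100),.02,"dish")
quad(t,(20,30,120),(35,160,255),(240,60,130,130),.131,"tester")
quad(t,(5,150,100),(18,255,255),(270,165,60,50),.045,"tab")
quad(t,(0,0,0),(180,80,95),(405,235,70,55),.008,"base")
quad(t,(108,150,60),(130,255,255),(430,240,50,40),.205,"handle")
print(t[262,430],t[262,470],t[248,446],t[274,449])
E
```

```text
dish 0.0 [[212.0, 308.0], [212.0, 308.0], [212.0, 308.0], [212.0, 308.0]] [[0.3508, 0.281], [0.3508, 0.281], [0.3508, 0.281], [0.3508, 0.281]] c [0.3508 0.281 ] L 0.0 0.0 ang [0. 0.]
tester 6566.0 [[255.89999389648438, 158.39999389648438], [272.5, 75.30000305175781], [351.6000061035156, 91.0999984741211], [335.0, 174.1999969482422]] [[0.7172, 0.1699], [0.9363, 0.1384], [0.8985, -0.0621], [0.6819, -0.0249]] c [0.8085 0.0553] L 0.2214 0.204 ang [  -8.2 -100.7]
tab 98.0 [[281.29998779296875, 192.10000610351562], [282.79998779296875, 183.3000030517578], [306.29998779296875, 187.39999389648438], [304.70001220703125, 196.1999969482422]] [[0.654, 0.1119], [0.6776, 0.1087], [0.668, 0.0473], [0.6445, 0.0506]] c [0.661  0.0796] L 0.0238 0.0622 ang [ -7.6 -98.8]
base 988.0 [[415.8999938964844, 243.10000610351562], [452.6000061035156, 240.89999389648438], [454.8999938964844, 279.79998779296875], [418.20001220703125, 282.0]] [[0.5341, -0.2448], [0.5422, -0.3423], [0.4396, -0.347], [0.4318, -0.2507]] c [ 0.4869 -0.2962] L 0.0978 0.1027 ang [ -85.2 -177.3]
handle 113.5 [[442.6000061035156, 253.0], [457.29998779296875, 251.1999969482422], [458.6000061035156, 262.20001220703125], [444.0, 264.0]] [[0.4865, -0.2683], [0.4914, -0.3014], [0.4668, -0.3041], [0.462, -0.2711]] c [ 0.4767 -0.2862] L 0.0335 0.0247 ang [ -81.5 -173.6]
[42 43 36] [118 107  82] [93 89 81] [56 53 49]
```

View pics/m1.png

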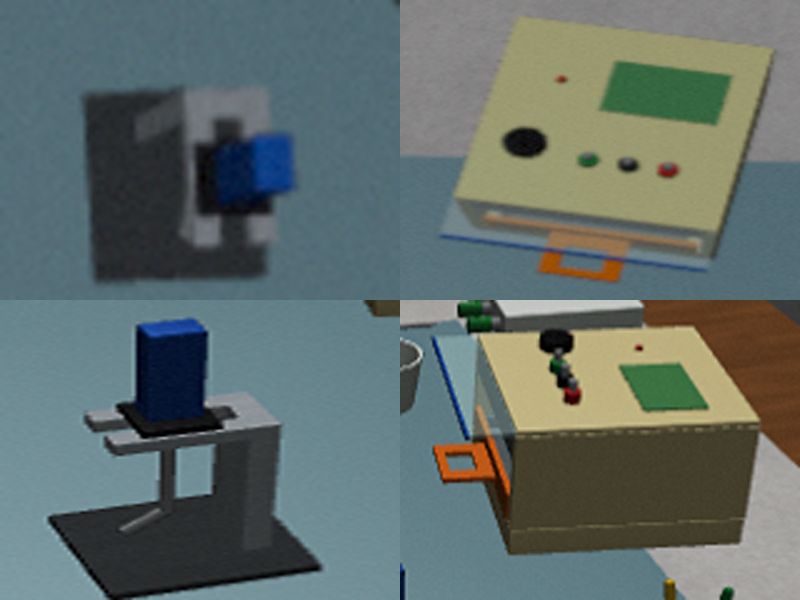

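```bash
python3 - <<'E'
from h import *
def pr(n,L,z,cam="top"):
    P=np.array([onz(cam,*q,z)[:2] for q in L]); print(n,P.round(4).tolist())
    for i in range(len(P)-1):
        e=P[i+1]-P[i]; print("   L %.4f ang %.1f"%(np.hypot(*e),np.degrees(np.arctan2(e[1],e[0]))))
pr("base",[(417,243.4),(419.4,281),(453.4,280.4)],.008)
pr("fork L then back",[(438,274),(436.4,243),(454,242.6),(455,273)],.125)
def S(x,y): return 300+x/4,265+y*125/300
pr("base side",[S(*q) for q in[(50,217),(112,297),(320,268),(265,195)]],.008,"side")
pr("fork side: nearLend, farend, post back near, back far",[S(*q) for q in[(105,137),(85,112),(248,93),(280,125)]],.125,"side")
pr("plate side near corners",[S(*q) for q in[(117,104),(137,131),(222,125)]],.131,"side")
pr("tester top",[(275.4,77.7),(352.5,91.6),(335.4,174.4),(257.1,159.1),(275.4,77.7)],.131)
pr("visor",[(252.3,176.2),(332.4,191.1)],.127)
pr("tab",[(282,192.9),(305.4,196.5)],.045)
def Z(x,y): return 350+(x-400)*.4,170+(y-300)*.4
pr("tester side",[Z(*q) for q in[(477,334),(515,433),(760,425),(693,328)]],.131,"side")
pr("tab side",[Z(*q) for q in[(432,446),(443,480),(497,476)]],.045,"side")
pr("hole side",[Z(*q) for q in[(446,455),(453,472),(482,469),(470,453)]],.045,"side")
# dish
for c in("top","side"):
    h=cv2.cvtColor(cv2.imread(f"pics/{c}0.png"),cv2.COLOR_BGR2HSV)
    m=cv2.inRange(h,(108,120,50),(130,255,255)); n,l,st,_=cv2.connectedComponentsWithStats(m)
    for i in range(1,n):
        if st[i,4]>300:
            cs,_=cv2.findContours((l==i).astype(np.uint8),0,1); b=cv2.boxPoints(cv2.minAreaRect(cs[0])); print(c,st[i]); pr("blue",[*b,b[0]],.02,c)
E
```

```text
base [[0.5332, -0.2478], [0.4344, -0.2539], [0.4381, -0.3431]]
   L 0.0990 ang -176.5
   L 0.0894 ang -87.7
fork L then back [[0.4452, -0.2759], [0.5197, -0.2726], [0.5217, -0.3152], [0.4486, -0.3167]]
   L 0.0745 ang 2.5
   L 0.0427 ang -87.3
   L 0.0732 ang -178.8
base side [[0.4367, -0.255], [0.4418, -0.3445], [0.5389, -0.3402], [0.5413, -0.2569]]
   L 0.0896 ang -86.8
   L 0.0972 ang 2.5
   L 0.0834 ang 88.3
fork side: nearLend, farend, post back near, back far [[0.4489, -0.3068], [0.4481, -0.2772], [0.523, -0.2742], [0.5243, -0.3134]]
   L 0.0296 ang 91.5
   L 0.0749 ang 2.3
   L 0.0392 ang -88.1
plate side near corners [[0.4618, -0.2793], [0.4616, -0.3111], [0.498, -0.314]]
   L 0.0318 ang -90.4
   L 0.0365 ang -4.6
tester top [[0.9299, 0.1308], [0.8972, -0.0645], [0.6814, -0.0259], [0.7154, 0.1669], [0.9299, 0.1308]]
   L 0.1980 ang -99.5
   L 0.2192 ang 169.9
   L 0.1959 ang 80.0
   L 0.2175 ang -9.6
visor [[0.673, 0.1773], [0.6404, -0.0196]]
   L 0.1995 ang -99.4
tab [[0.6518, 0.1099], [0.6437, 0.0488]]
   L 0.0617 ang -97.5
tester side [[0.7197, 0.1697], [0.6823, -0.0281], [0.8958, -0.0715], [0.9329, 0.1263]]
   L 0.2012 ang -100.7
   L 0.2178 ang -11.5
   L 0.2012 ang 79.4
tab side [[0.6565, 0.112], [0.646, 0.0483], [0.6972, 0.0418]]
   L 0.0646 ang -99.4
   L 0.0517 ang -7.2
hole side [[0.6639, 0.0918], [0.6598, 0.0597], [0.6881, 0.0577], [0.6875, 0.0893]]
   L 0.0324 ang -97.3
   L 0.0284 ang -4.0
   L 0.0317 ang 91.2
top [ 197  246   60   68 2217]
blue [[0.478, 0.3313], [0.5164, 0.2171], [0.3743, 0.1668], [0.3367, 0.2792], [0.478, 0.3313]]
   L 0.1204 ang -71.4
   L 0.1508 ang -160.5
   L 0.1185 ang 108.5
   L 0.1506 ang 20.2
side [ 226  207   72   35 1076]
blue [[0.3405, 0.2826], [0.527, 0.3492], [0.5164, 0.2111], [0.3436, 0.1566], [0.3405, 0.2826]]
   L 0.1980 ang 19.7
   L 0.1385 ang -94.4
   L 0.1811 ang -162.5
   L 0.1260 ang 91.4
```

```bash
python3 -m crank '[[[2,-4,6],0.1],[[26,-54,9],0.37],[[26,-54,9],0.37],[[26,-54,9],0.37],[[26,-54,9],0.37],[[26,-54,9],0.37],[[26,-54,9],0.37],[[26,-54,9],0.37],[[26,-54,9],0.37],[[26,-54,9],0.37],[[28.7,-83.8,9],0.37],[[28.7,-83.8,9],0.37],[[28.7,-83.8,9],0.37],[[28.7,-83.8,9],0.37],[[28.7,-83.8,9],0.37],[[28.7,-83.8,9],0.37],[[28.7,-83.8,9],0.37],[[28.7,-83.8,9],0.37],[[28.7,-83.8,9],0.37]]' 60 30
python3 - <<'E'
from h import *
s=get_state(); print(s["position"],np.round(s["ee_rot"],3).tolist())
# handle top corners in side view, z=.205 plane
print([onz("side",*q,.205)[:2].round(4).tolist() for q in [(300+138/4,265+326*0/1+ (326-300)*125/300),(300+205/4,265+(320-300)*125/300)]])
E
```

```text
time_s: 2.48
position: [0.4779, -0.295, 0.3209]
ee_rot: [[0.0, -0.999, -0.033], [-0.002, -0.033, 0.999], [-1.0, -0.0, -0.002]]
ft_force: [0.6, -0.6, 0.5]
width: 0.602
[ 0.47794783 -0.29499696  0.32089399] [[0.0, -0.999, -0.033], [-0.002, -0.033, 0.999], [-1.0, -0.0, -0.002]]
[[0.4674, -0.2904], [0.496, -0.2906]]
```

```bash
python3 -m crank '[[[0,0,-5],0],[[0,0,-10],0],[[0,0,-13],0],[[0,0,-15],0],[[0,0,-15],0],[[0,0,-15],0]]' && python3 -m crank '[[[0,0,0],0],[[0,0,0],0],[[0,0,0],0],[[0,0,0],0],[[0,0,0],0],[[0,0,0],0],[[0,0,1],0],[[0,0,3],0]]' 5 60
python3 - <<'E'
from h import *
t=snap("top","t2");s=snap("side","s2")
cv2.imwrite("pics/m2.png",np.hstack([cv2.resize(t[215:295,400:480],(400,400)),cv2.resize(s[240:400,270:430],(400,400))])[:,:,::-1])
E
```

```text
time_s: 3.22
position: [0.4785, -0.295, 0.1721]
ee_rot: [[0.001, -0.999, -0.034], [-0.003, -0.034, 0.999], [-1.0, -0.001, -0.003]]
ft_force: [-0.2, 0.2, 0.6]
width: 0.598
time_s: 4.22
position: [0.4776, -0.2943, 0.2015]
ee_rot: [[-0.001, -0.999, -0.033], [-0.001, -0.033, 0.999], [-1.0, 0.001, -0.001]]
ft_force: [0.8, 0.9, -1.6]
width: 0.201
```

View pics/m2.png

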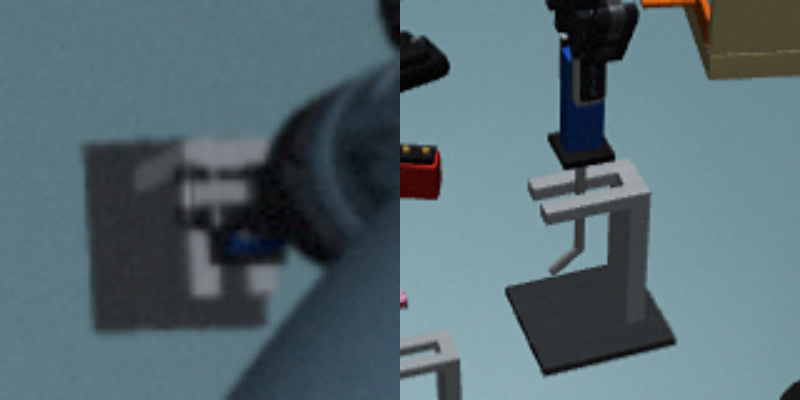

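```bash
python3 -m crank '[[[0,0,4],0],[[0,0,8],0],[[0,0,11],0],[[0,0,11],0],[[5,0.2,11],0],[[9,0.3,11],0],[[9,0.3,11],0],[[9,0.3,6],0],[[9,0.3,2],0],[[9,0.3,0.5],0],[[9,0.3,0.5],0]]' && python3 -m crank '[[[-1.5,-0.1,0],0],[[-3,-0.1,0],0],[[-4,-0.2,0],0],[[-5,-0.2,0],0],[[-6,-0.3,0],0],[[-7,-0.3,0],0],[[-8,-0.4,0],0],[[-8,-0.4,0],0]]' 5 25
python3 - <<'E'
from h import *
t=snap("top","t3");s=snap("side","s3")
cv2.imwrite("pics/m3.png",cv2.resize(s[230:400,290:460],(600,600))[:,:,::-1])
E
```

```text
time_s: 5.7
position: [0.5682, -0.2923, 0.2081]
ee_rot: [[0.002, -0.999, -0.033], [-0.004, -0.033, 0.999], [-1.0, -0.001, -0.004]]
ft_force: [0.3, -0.1, -0.1]
width: 0.204
time_s: 6.7
position: [0.4873, -0.296, 0.2083]
ee_rot: [[0.001, -0.999, -0.033], [-0.003, -0.033, 0.999], [-1.0, -0.001, -0.003]]
ft_force: [2.3, 0.4, 2.0]
width: 0.202
```

View pics/m3.png

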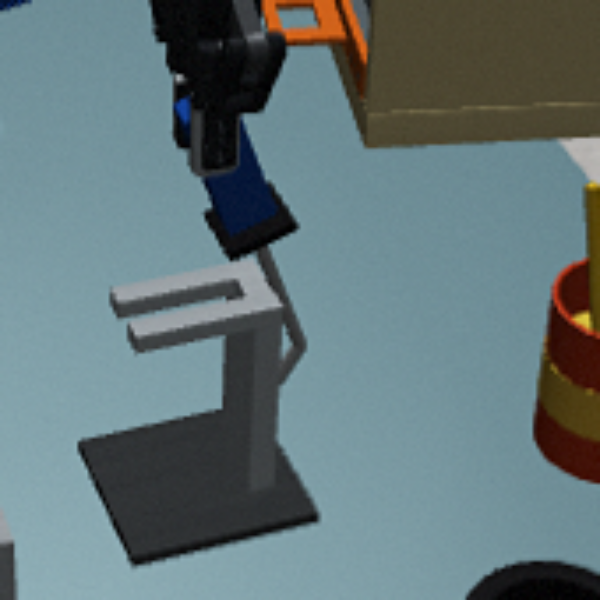

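```bash
python3 -m crank '[[[-1,0,0],0],[[-2,-0.1,0],0],[[-3,-0.1,0],0],[[-4,-0.2,0],0],[[-4,-0.2,0],0],[[-4,-0.2,0],0]]'
python3 - <<'E'
from h import *
s=snap("side","s4")
cv2.imwrite("pics/m4.png",cv2.resize(s[230:370,290:430],(600,600),interpolation=cv2.INTER_CUBIC)[:,:,::-1])
E
```

```text
time_s: 7.55
position: [0.4477, -0.2984, 0.2087]
ee_rot: [[0.001, -0.999, -0.033], [-0.004, -0.033, 0.999], [-1.0, -0.001, -0.004]]
ft_force: [1.0, 0.2, 3.3]
width: 0.199
```

View pics/m4.png

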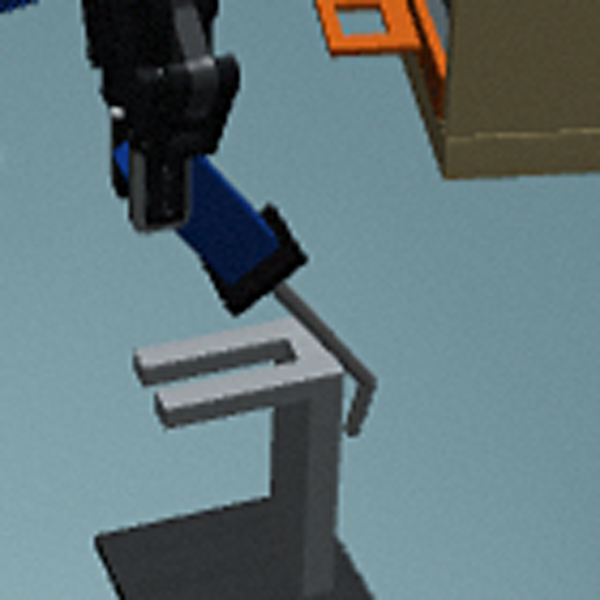

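```bash
cat >> h.py <<'E'
def onhook(pts,off=(0,0,0)):
    s=get_state(); n=np.array(s["ee_rot"])[:,2]; p=np.array(s["position"])
    f=np.array([n[1],-n[0],0]); f/=np.linalg.norm(f); f*=np.sign(f[0])
    out=[]
    for u,v in pts:
        o,d=ray("side",u,v); X=o+d*((p-o)@n)/(d@n); out.append([(X-p)@f,X[2]-p[2]])
    return np.array(out)   # along hook x, z relative to TCP
E
python3 - <<'E'
from h import *
Q=onhook([(290+x*.2333,230+y*.2333) for x,y in[(277,288),(372,382),(356,433),(348,432)]])
print(Q.round(4)); 
for a,b in((0,1),(1,2)):
    d=Q[b]-Q[a]; print(np.hypot(*d),np.degrees(np.arctan2(d[0],-d[1])))
E
```

```text
[[ 0.0534 -0.049 ]
 [ 0.0962 -0.1059]
 [ 0.0903 -0.1313]
 [ 0.0867 -0.1299]]
0.0711704860305867 36.945536471519276
0.026060505915271755 -12.990909154235073
```

```bash
python3 -m crank '[[[0,0,0],0],[[0,0,0],0],[[0.3,0,3],0],[[0.5,0,6],0],[[0.5,0,9],0],[[0.5,0,9],0],[[2,6,9],-0.05],[[3,12,9],-0.1],[[4.5,18,9],-0.15],[[6,24,9],-0.2],[[7,30,9],-0.21],[[7.5,36,9],-0.21],[[7.8,39.9,9],-0.21],[[7.8,39.9,9],-0.21],[[7.8,39.9,6],-0.21],[[7.8,39.9,2],-0.21],[[7.8,39.9,-1],-0.21],[[7.8,39.9,-2],-0.21],[[7.8,39.9,-2],-0.21]]' 0 100
python3 - <<'E'
from h import *
s=get_state(); print(np.degrees(np.arctan2(s["ee_rot"][1][2],s["ee_rot"][0][2])))
s=snap("side","s5");t=snap("top","t5")
cv2.imwrite("pics/m5.png",np.hstack([cv2.resize(s[140:290,310:460],(600,600),interpolation=cv2.INTER_CUBIC),cv2.resize(t[150:270,270:310],(200,600))])[:,:,::-1])
E
```

```text
time_s: 9.98
position: [0.5248, 0.0998, 0.1878]
ee_rot: [[-0.003, -0.984, 0.177], [-0.005, 0.177, 0.984], [-1.0, 0.002, -0.005]]
ft_force: [-0.6, -0.3, -1.0]
width: 0.195
79.81141858260169
```

View pics/m5.png

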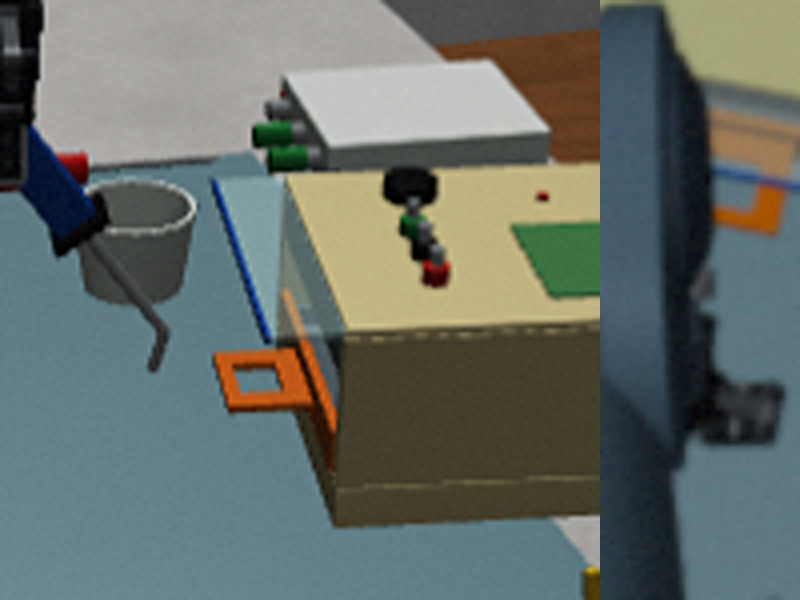

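```bash
python3 - <<'E'
from h import *
f=lambda x,y:(310+x/4,140+y/4)
Q=onhook([f(92,238),f(165,331),f(154,368)]); print(Q.round(4)); d=Q[1]-Q[0]; print(np.degrees(np.arctan2(d[0],-d[1])))
H=np.array([onz("side",*f(*q),.045) for q in[(232,367),(277,363),(287,389),(240,392)]]); print(H.round(4),H.mean(0).round(4))
T=np.array([onz("side",*f(*q),.045) for q in[(213,354),(229,411)]]);print(T.round(4),T.mean(0).round(4))
p=np.array(get_state()["position"]); u=np.array([.984,-.177])
tip=p[:2]+u*(Q[2,0]); print("tip",tip,p[2]+Q[2,1])
E
```

```text
[[ 0.0489 -0.0449]
 [ 0.0923 -0.1078]
 [ 0.0863 -0.1325]]
34.60357508980589
[[0.6634 0.0932 0.045 ]
 [0.6911 0.0906 0.045 ]
 [0.6863 0.0599 0.045 ]
 [0.6583 0.0639 0.045 ]] [0.6748 0.0769 0.045 ]
[[0.6574 0.1112 0.045 ]
 [0.645  0.045  0.045 ]] [0.6512 0.0781 0.045 ]
tip [0.6112985  0.08499164] 0.05712879480630573
```

```bash
python3 -m crank '[[[2,-0.3,0],0],[[4,-0.6,0],0],[[5.5,-0.8,0],0],[[6.2,-0.9,0],0],[[6.2,-0.9,0],0],[[6.2,-0.9,-1],0],[[6.2,-0.9,-2],0],[[6.2,-0.9,-3],0],[[6.2,-0.9,-3.1],0],[[6.2,-0.9,-3.1],0],[[6.2,-0.9,-3.1],0]]'
python3 - <<'E'
from h import *
s=snap("side","s6")
cv2.imwrite("pics/m6.png",cv2.resize(s[170:280,330:440],(600,600),interpolation=cv2.INTER_CUBIC)[:,:,::-1])
E
```

```text
time_s: 11.45
position: [0.5888, 0.0913, 0.159]
ee_rot: [[0.002, -0.984, 0.176], [-0.004, 0.176, 0.984], [-1.0, -0.003, -0.004]]
ft_force: [0.0, -0.4, -1.9]
width: 0.191
```

View pics/m6.png

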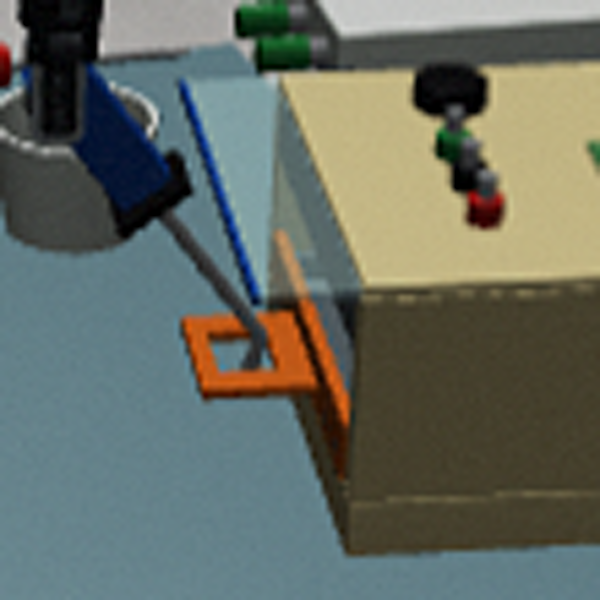

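```bash
python3 -m crank '[[[-0.6,0.1,0],0],[[-1.2,0.2,0],0],[[-2,0.35,0],0],[[-3,0.53,0],0],[[-4,0.7,0],0],[[-5,0.9,0],0],[[-6,1.06,0],0],[[-7,1.24,0],0],[[-8,1.41,0],0],[[-9,1.6,0],0],[[-10,1.77,0],0],[[-11,1.95,0],0],[[-12,2.12,0],0],[[-13,2.3,0],0],[[-13.8,2.44,0],0],[[-14.6,2.58,0],0],[[-15,2.65,0],0],[[-15,2.65,0],0],[[-15,2.65,0],0]]'
cat > tray.py <<'E'
from h import *
import sys
t=snap("top","t"+sys.argv[1]);s=snap("side","s"+sys.argv[1])
h=cv2.cvtColor(s,cv2.COLOR_RGB2HSV); m=cv2.inRange(h[180:300,280:440],(5,160,120),(18,255,255))
n,l,st,_=cv2.connectedComponentsWithStats(m)
i=1+st[1:,4].argmax(); ys,xs=np.where(l==i); xs=xs+280; ys=ys+180
k=xs.argmin(); P=onz("side",xs[k],ys[k],.045); k2=(xs-ys).argmin(); P2=onz("side",xs[k2],ys[k2],.045)
print("tab far-left",P.round(4),"near",P2.round(4),"out est",[((q-a)@np.array([-.984,.177])).round(4) for q,a in((P[:2],[.657,.112]),(P2[:2],[.6455,.0465]))])
E
python3 tray.py 7
```

```text
time_s: 13.88
position: [0.4386, 0.1178, 0.1589]
ee_rot: [[0.001, -0.984, 0.177], [-0.004, 0.177, 0.984], [-1.0, -0.002, -0.004]]
ft_force: [0.4, 0.2, -1.0]
width: 0.194
tab far-left [0.5201 0.1363 0.045 ] near [0.5103 0.0761 0.045 ] out est [np.float64(0.139), np.float64(0.1383)]
```

```bash
python3 -m crank '[[[-0.5,0.09,0],0],[[-0.9,0.16,0],0],[[-1.2,0.2,0],0],[[-1.2,0.2,0],0],[[-1.2,0.2,0],0]]'; python3 tray.py 8; python3 -c "
from h import *
s=cv2.imread('pics/s8.png');t=cv2.imread('pics/t8.png')
cv2.imwrite('pics/m8.png',np.hstack([cv2.resize(s[150:290,300:440],(500,500),interpolation=2),cv2.resize(t[150:270,250:370],(300,300))[:,:].repeat(1,0) if 0 else cv2.copyMakeBorder(cv2.resize(t[150:270,250:370],(300,300)),0,200,0,0,0)]))"
```

```text
time_s: 14.6
position: [0.4276, 0.1197, 0.1593]
ee_rot: [[0.003, -0.984, 0.177], [-0.005, 0.177, 0.984], [-1.0, -0.004, -0.004]]
ft_force: [4.8, -1.2, -3.6]
width: 0.196
tab far-left [0.5097 0.1342 0.045 ] near [0.5013 0.0786 0.045 ] out est [np.float64(0.1489), np.float64(0.1476)]
```

View pics/m8.png

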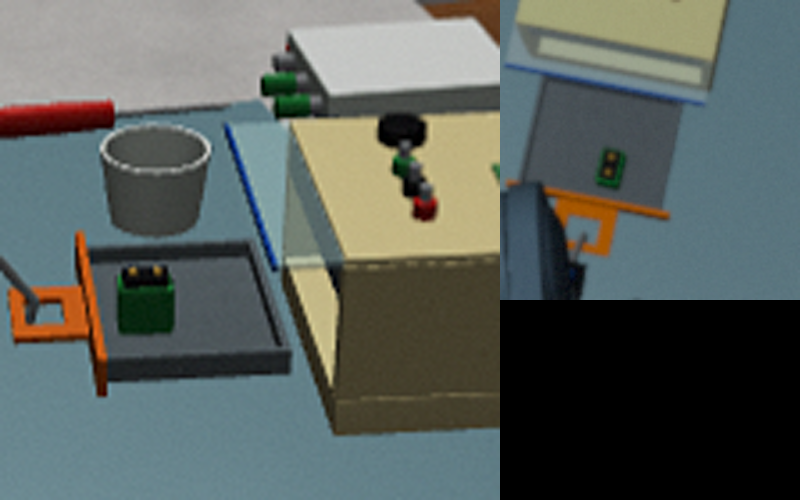

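```bash
python3 -m crank '[[[0.3,-0.05,0],0],[[0.6,-0.1,0],0],[[0.6,-0.1,2],0],[[0.6,-0.1,5],0],[[0.6,-0.1,9],0],[[0.6,-0.1,13],0],[[0.6,-0.1,14],0],[[0.6,-0.1,14],0]]'
python3 - <<'E'
from h import *
snap("top","t9")
t=cv2.imread("pics/top0.png");s=cv2.imread("pics/side0.png")
for n,pts in(("pink base",[(385,313),(420,310),(424,352),(389,355)]),("grey base",[(457,304),(483,304),(484,331),(458,331)]),("mouse",[(302,290)]),("red",[(366,295)])):
    print(n,[onz("top",*q,.005)[:2].round(3).tolist() for q in pts])
# heights by side view: point on base vs top of the post
for n,(bu,bv),(tu,tv) in(("pink post near",(258,360),(257,302)),("grey post near",(297,418),(293,378))):
    b=onz("side",bu,bv,.008)
    zs=np.linspace(0,.2,201); k=np.argmin([abs(proj("side",[b[0],b[1],z])[1]-tv) for z in zs]); print(n,b.round(3),zs[k])
g=cv2.imread("pics/t9.png"); h=cv2.cvtColor(g,cv2.COLOR_BGR2HSV)
m=cv2.inRange(h[190:240,270:320],(45,80,30),(85,255,255)); ys,xs=np.where(m); print("green px",xs.min()+270,xs.max()+270,ys.min()+190,ys.max()+190,m.sum()//255)
cv2.imwrite("pics/m9.png",cv2.resize(g[170:250,260:340],(600,600),interpolation=2))
E
```

```text
time_s: 15.7
position: [0.4335, 0.1187, 0.2989]
ee_rot: [[0.003, -0.984, 0.177], [-0.004, 0.177, 0.984], [-1.0, -0.003, -0.004]]
ft_force: [0.3, 0.1, -1.3]
width: 0.193
pink base [[0.35, -0.165], [0.36, -0.256], [0.253, -0.266], [0.243, -0.176]]
grey base [[0.377, -0.353], [0.379, -0.421], [0.309, -0.423], [0.308, -0.355]]
mouse [[0.404, 0.052]]
red [[0.395, -0.115]]
pink post near [ 0.336 -0.241  0.008] 0.14100000000000001
grey post near [ 0.375 -0.395  0.008] 0.098
green px 288 299 209 225 107
```

View pics/m9.png

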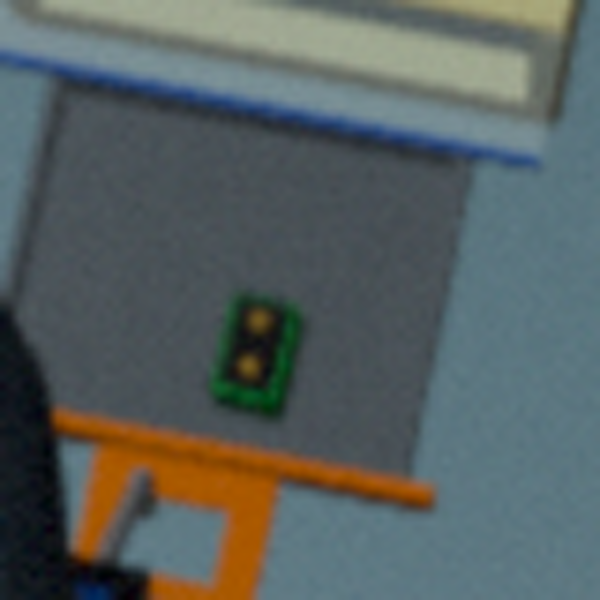

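```bash
python3 -m crank '[[[-1,-5,0],0.05],[[-2.3,-10,0],0.1],[[-3.6,-16,0],0.15],[[-5,-22,0],0.21],[[-6.4,-28,0],0.21],[[-7.8,-34,0],0.21],[[-9,-40,0],0.21],[[-9.5,-42,0],0.21],[[-9.5,-42,0],0.21],[[-9.5,-42,-4],0.21],[[-9.5,-42,-8],0.21],[[-9.5,-42,-10.5],0.21],[[-9.5,-42,-11],0.21],[[-9.5,-42,-11],0.21]]'
python3 - <<'E'
from h import *
s=snap("side","s10"); t=snap("top","t10")
cv2.imwrite("pics/m10.png",np.hstack([cv2.resize(s[240:400,250:410],(480,480),interpolation=2),cv2.resize(t[220:300,400:450],(300,480),interpolation=2)])[:,:,::-1])
A,B=[onz("top",*q,.083) for q in((294.7,212.9),(293.07,218.8))]; print("module",(A+B)/2,np.linalg.norm(A-B),np.degrees(np.arctan2(*(A-B)[1::-1])))
E
```

```text
time_s: 17.5
position: [0.338, -0.3005, 0.188]
ee_rot: [[0.001, -0.999, -0.033], [-0.003, -0.033, 0.999], [-1.0, -0.001, -0.004]]
ft_force: [-0.0, 0.1, -1.6]
width: 0.195
module [0.58494162 0.07467446 0.083     ] 0.015530733060690409 -13.299699797178564
```

View pics/m10.png

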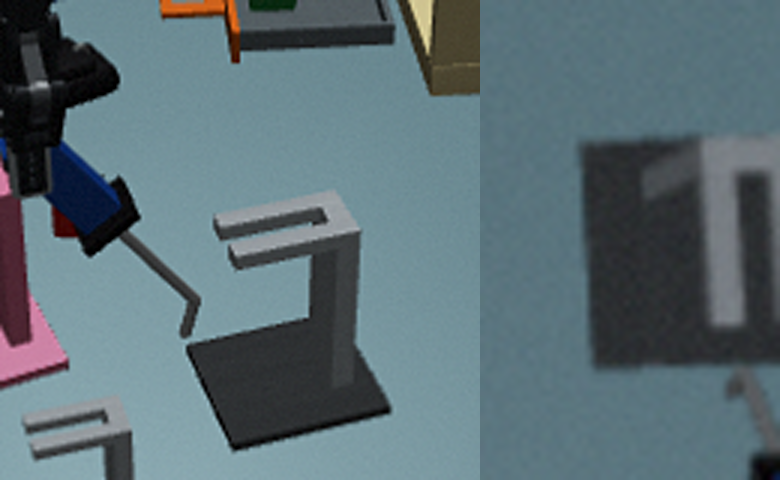

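```bash
python3 - <<'E'
from h import *
T=lambda x,y,z:onz("top",400+(x-480)/6,220+y/6,z)[:2].round(4)
print("inner edge",T(743,325,.125),T(737,172,.125),"outer",T(708,325,.125),T(701,145,.125)); print("bend",T(740,376,.082))
f=lambda x,y:(250+x/3,240+y/3)
Q=onhook([f(125,235),f(197,300),f(186,333)]); print(Q.round(4)); d=Q[1]-Q[0]; print(np.degrees(np.arctan2(d[0],-d[1])))
S=lambda x,y:onz("side",*f(x,y),.125)[:2].round(4)
print("side tines: far outer end, far inner end, near inner end, near outer end",S(215,217),S(220,229),S(230,247),S(234,257)); print("slot back",S(323,207),S(327,220))
E
```

```text
inner edge [ 0.4452 -0.2899] [ 0.5063 -0.288 ] outer [ 0.4448 -0.2759] [ 0.5169 -0.2736]
bend [ 0.4273 -0.2988]
[[ 0.0526 -0.0492]
 [ 0.0935 -0.106 ]
 [ 0.0866 -0.1292]]
35.74610881481611
side tines: far outer end, far inner end, near inner end, near outer end [ 0.4483 -0.2792] [ 0.4482 -0.2906] [ 0.4494 -0.3076] [ 0.4492 -0.3167]
slot back [ 0.511  -0.2865] [ 0.5094 -0.2987]
```

```bash
python3 -m crank '[[[2,0.05,0],0],[[4,0.1,0],0],[[6,0.2,0],0],[[7,0.25,0],0],[[8,0.3,0],0],[[9,0.3,0],0],[[10,0.35,0],0],[[11,0.4,0],0],[[12,0.45,0],0],[[13,0.45,0],0],[[14,0.5,0],0],[[15,0.5,0],0],[[15.8,0.55,0],0],[[15.8,0.55,0],0]]' 0 25
python3 - <<'E'
from h import *
s=snap("side","s11"); t=snap("top","t11")
cv2.imwrite("pics/m11.png",np.hstack([cv2.resize(s[240:400,270:430],(600,600),interpolation=2)])[:,:,::-1])
E
```

```text
time_s: 19.35
position: [0.4946, -0.2959, 0.188]
ee_rot: [[-0.003, -0.999, -0.033], [-0.006, -0.033, 0.999], [-1.0, 0.003, -0.005]]
ft_force: [-5.1, -0.7, -1.2]
width: 0.192
```

View pics/m11.png

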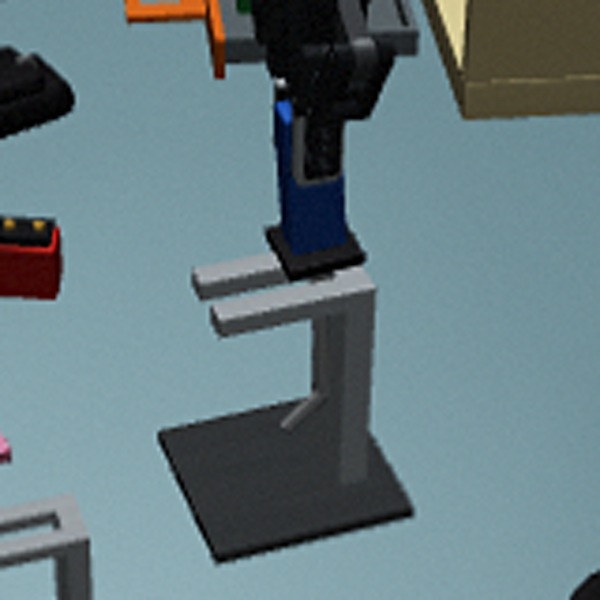

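```bash
python3 - <<'E'
from h import *
s=get_state(); p=np.array(s["position"]); n=np.array([-.033,.999,0]); 
f=lambda x,y:(270+x*160/600,240+y*160/600)
for q in[(290,277),(366,262),(290,268),(364,252)]:
    o,d=ray("side",*f(*q)); X=o+d*((p-.018*n-o)@n)/(d@n); print(X.round(4))
Q=onhook([f(335,340),f(322,395),f(320,282)]); print(Q.round(4))
# shank pixels: darker gray column detection
im=cv2.cvtColor(cv2.imread("pics/s11.png"),cv2.COLOR_BGR2GRAY)
for r in range(326,345,3): print(r,im[r,346:372].tolist())
E
```

```text
[ 0.4833 -0.3143  0.1411]
[ 0.5194 -0.3131  0.1412]
[ 0.4832 -0.3143  0.1461]
[ 0.5182 -0.3131  0.1471]
[[ 0.0179 -0.1042]
 [ 0.0123 -0.1365]
 [ 0.0094 -0.0679]]
326 [103, 128, 151, 149, 152, 151, 153, 64, 53, 57, 56, 49, 48, 50, 52, 51, 58, 66, 61, 67, 64, 66, 65, 76, 151, 144]
329 [150, 148, 150, 148, 148, 151, 152, 87, 50, 55, 57, 48, 52, 50, 49, 50, 63, 68, 63, 63, 64, 64, 64, 92, 149, 145]
332 [149, 148, 149, 151, 150, 149, 150, 76, 46, 57, 60, 50, 51, 52, 49, 51, 64, 66, 64, 63, 64, 66, 66, 91, 151, 147]
335 [148, 153, 150, 148, 151, 153, 149, 56, 48, 55, 57, 51, 49, 47, 50, 51, 66, 66, 65, 63, 63, 64, 68, 113, 149, 145]
338 [153, 150, 150, 149, 150, 153, 150, 68, 44, 58, 55, 51, 51, 49, 49, 54, 67, 66, 64, 65, 64, 62, 70, 137, 149, 147]
341 [152, 153, 149, 149, 151, 154, 151, 68, 45, 56, 58, 53, 45, 49, 52, 59, 64, 63, 65, 62, 64, 62, 75, 130, 150, 148]
344 [151, 152, 152, 151, 153, 154, 152, 80, 73, 53, 55, 57, 47, 50, 51, 54, 65, 63, 65, 64, 65, 65, 80, 154, 148, 146]
```

```bash
python3 -m crank '[[[-0.8,-0.03,0],0],[[-1.6,-0.05,0],0],[[-2.3,-0.1,0],0],[[-2.3,-0.1,0],0],[[-2.3,-0.1,-0.6],0],[[-2.3,-0.1,-1.1],0],[[-2.3,-0.1,-1.5],0],[[-2.3,-0.1,-1.8],0],[[-2.3,-0.1,-1.9],0],[[-2.3,-0.1,-1.9],0]]'
python3 - <<'E'
from h import *
s=snap("side","s12"); print(get_state()["ft_torque"])
g=cv2.cvtColor(cv2.imread("pics/s12.png"),cv2.COLOR_BGR2GRAY)
for r in range(308,318,1): print(r,g[r,330:372:1].tolist())
E
```

```text
time_s: 20.7
position: [0.4726, -0.2971, 0.1744]
ee_rot: [[0.003, -0.999, -0.033], [-0.009, -0.033, 0.999], [-1.0, -0.002, -0.009]]
ft_force: [-6.1, 7.7, 30.1]
width: 0.196
[ 1.62211362  1.95378165 -0.083152  ]
308 [88, 104, 32, 10, 14, 21, 21, 22, 16, 21, 24, 20, 23, 21, 18, 25, 23, 20, 16, 41, 132, 168, 166, 165, 167, 167, 172, 170, 166, 165, 163, 165, 167, 165, 161, 145, 144, 142, 143, 142, 144, 144]
309 [30, 43, 18, 14, 16, 24, 18, 19, 22, 23, 23, 21, 21, 19, 22, 23, 22, 24, 22, 22, 101, 173, 147, 122, 121, 102, 79, 119, 168, 168, 163, 160, 161, 162, 161, 150, 143, 145, 143, 142, 141, 143]
310 [24, 28, 25, 16, 15, 22, 21, 19, 17, 22, 22, 24, 26, 20, 24, 25, 22, 21, 20, 16, 40, 62, 78, 69, 70, 64, 55, 64, 174, 165, 162, 162, 164, 165, 164, 165, 152, 143, 142, 140, 144, 143]
311 [26, 29, 31, 13, 16, 22, 19, 23, 26, 17, 24, 18, 22, 18, 23, 20, 22, 24, 18, 21, 28, 41, 67, 65, 65, 63, 59, 50, 120, 171, 167, 166, 165, 162, 163, 164, 161, 144, 143, 143, 143, 141]
312 [27, 30, 30, 19, 13, 21, 24, 23, 24, 21, 18, 22, 18, 19, 21, 22, 25, 23, 22, 24, 29, 27, 41, 67, 68, 65, 62, 46, 62, 172,
[... 293 characters left out ...]
 20, 20, 26, 21, 19, 20, 24, 32, 28, 27, 28, 29, 79, 48, 46, 71, 98, 99, 162, 162, 160, 160, 161, 162, 163, 162, 163, 158, 143, 143, 143]
315 [23, 7, 29, 30, 26, 15, 26, 18, 25, 24, 21, 19, 17, 23, 32, 30, 28, 30, 30, 29, 29, 30, 28, 46, 137, 159, 159, 158, 157, 161, 160, 161, 161, 162, 160, 163, 161, 164, 166, 154, 143, 143]
316 [66, 0, 35, 35, 31, 23, 21, 19, 24, 22, 29, 31, 33, 27, 30, 31, 28, 33, 31, 30, 32, 32, 35, 31, 94, 169, 163, 159, 161, 163, 161, 164, 163, 164, 165, 169, 172, 172, 174, 167, 133, 146]
317 [69, 22, 3, 34, 33, 28, 28, 30, 31, 29, 28, 29, 30, 34, 33, 29, 32, 35, 32, 35, 16, 6, 9, 6, 45, 173, 165, 164, 165, 160, 162, 164, 171, 174, 170, 144, 121, 117, 93, 75, 108, 147]
```

```bash
python3 -m crank '[[[0,0.1,0],0],[[0,0.1,0],0],[[0,0.1,0],0],[[0,0.1,0],0],[[0,0.1,0],0],[[0,0.1,3],0],[[0,0.1,7],0],[[0,0.1,12],0],[[0,0.1,14],0],[[0,0.1,14],0],[[4,10,14],0],[[6,20,14],0],[[6,20,14],0],[[6,20,14],0],[[6,20,14],0]]' 60
python3 - <<'E'
from h import *
t=snap("top","t13");s=snap("side","s13")
for c,im,roi in(("top",t,(430,235,45,45)),("side",s,(310,250,70,80)),("top0",cv2.imread("pics/top0.png")[:,:,::-1],(430,235,45,45)),("side0",cv2.imread("pics/side0.png")[:,:,::-1],(310,250,70,80))):
    x,y,w,h=roi; H=cv2.cvtColor(np.ascontiguousarray(im[y:y+h,x:x+w]),cv2.COLOR_RGB2HSV)
    m=cv2.inRange(H,(108,150,50),(130,255,255)); ys,xs=np.where(m); r=cv2.minAreaRect(np.c_[xs,ys].astype(np.float32)); print(c,len(xs),xs.mean()+x,ys.mean()+y,xs.min()+x,xs.max()+x,ys.min()+y,ys.max()+y,r[1],r[2])
# module
H=cv2.cvtColor(t,cv2.COLOR_RGB2HSV)[195:240,270:320]
m=cv2.inRange(H,(45,80,30),(85,255,255)); ys,xs=np.where(m); print("green",xs.min()+270,xs.max()+270,ys.min()+195,ys.max()+195)
b=cv2.inRange(H,(15,90,90),(35,255,255)); n,l,st,ce=cv2.connectedComponentsWithStats(b); print(st[1:,4],(ce[1:]+[270,195]).round(1).tolist())
E
```

```text
time_s: 22.62
position: [0.5322, -0.0954, 0.3126]
ee_rot: [[-0.0, -0.999, -0.036], [-0.008, -0.036, 0.999], [-1.0, 0.001, -0.008]]
ft_force: [-0.2, -0.6, 0.1]
width: 0.598
top 132 452.27272727272725 258.32575757575756 445 459 252 265 (13.0, 14.0) 90.0
side 471 342.8874734607219 293.92144373673034 334 351 274 316 (42.0, 17.0) 90.0
top0 125 450.752 258.024 443 458 252 264 (11.014732360839844, 14.960308074951172) 80.53767395019531
side0 213 342.5399061032864 286.4600938967136 334 351 273 314 (40.704254150390625, 16.782760620117188) 85.36454010009766
green 288 299 209 225
[  2   3 234] [[294.0, 212.5], [292.7, 218.3], [285.6, 232.8]]
```

```bash
python3 - <<'E'
from h import *
s=cv2.imread("pics/s13.png");t=cv2.imread("pics/t13.png")
def studs(im,x,y,w,h):
    H=cv2.cvtColor(im,cv2.COLOR_BGR2HSV)[y:y+h,x:x+w]; g=cv2.inRange(H,(45,80,30),(85,255,255)); ys,xs=np.where(g); print("g",xs.min()+x,xs.max()+x,ys.min()+y,ys.max()+y)
    x0,x1,y0,y1=xs.min(),xs.max(),max(ys.min()-6,0),ys.max()
    b=np.zeros_like(g); b[y0:y1,x0:x1]=cv2.inRange(H,(12,80,60),(38,255,255))[y0:y1,x0:x1]
    n,l,st,ce=cv2.connectedComponentsWithStats(b); print(st[1:,4],(ce[1:]+[x,y]).round(1).tolist()); return ce[1:]+[x,y]
a=studs(t,275,200,40,30); b=studs(s,325,200,40,60)
A=[294.3,212.7];B=[292.9,218.6]
for k in range(len(b)):
    for q in(A,B): P,e=two(*q,*b[k]); print(k,P.round(4),e.round(4))
E
```

```text
g 288 299 209 225
[8 7] [[294.1, 212.1], [293.0, 218.3]]
g 333 348 227 243
[4 5] [[336.5, 225.5], [343.4, 225.2]]
0 [0.5857 0.075  0.0852] 0.0138
0 [0.5784 0.0767 0.0838] 0.0014
1 [0.5939 0.0737 0.0838] 0.0021
1 [0.5865 0.0752 0.0827] 0.0172
```

```bash
python3 -m crank '[[[2,5.5,-3],-0.1],[[4,11,-6],-0.2],[[5,16,-9],-0.23],[[5.4,17.1,-12],-0.23],[[5.4,17.1,-14],-0.23],[[5.4,17.1,-14],-0.23],[[5.4,17.1,-18],-0.23],[[5.4,17.1,-22],-0.23],[[5.4,17.1,-25],-0.23],[[5.4,17.1,-26],-0.23],[[5.4,17.1,-26],-0.23],[[5.4,17.1,-26],-0.23]]' && python3 -m crank '[[[0,0,0],0],[[0,0,0],0],[[0,0,0],0],[[0,0,0],0],[[0,0,0],0],[[0,0,0],0]]' 10 30
```

```text
time_s: 24.22
position: [0.5876, 0.0733, 0.0549]
ee_rot: [[0.002, -0.981, 0.196], [-0.008, 0.196, 0.981], [-1.0, -0.003, -0.008]]
ft_force: [0.4, 0.0, 1.2]
width: 0.603
time_s: 24.98
position: [0.5892, 0.0734, 0.0566]
ee_rot: [[0.005, -0.981, 0.196], [-0.008, 0.196, 0.981], [-1.0, -0.007, -0.007]]
ft_force: [0.0, 0.1, 6.6]
width: 0.272
```

```bash
python3 -m crank '[[[0,0,1],0],[[0,0,3],0],[[0,0,6],0],[[0,0,9],0],[[0,0,10],0],[[-3,3.2,10],0],[[-6.5,7,10],0],[[-10,10.8,10],0],[[-13.5,14.6,10],0],[[-15.7,17,10],0],[[-16.2,17.5,10],0],[[-16.2,17.5,10],0],[[-16.2,17.5,7],0],[[-16.2,17.5,4],0],[[-16.2,17.5,1],0],[[-16.2,17.5,-1],0],[[-16.2,17.5,-2],0],[[-16.2,17.5,-2.5],0],[[-16.2,17.5,-2.8],0],[[-16.2,17.5,-2.8],0]]'
python3 - <<'E'
from h import *
t=snap("top","t14");s=snap("side","s14")
H=cv2.cvtColor(s,cv2.COLOR_RGB2HSV)[190:250,220:300]; m=cv2.inRange(H,(45,80,30),(85,255,255)); ys,xs=np.where(m); print(len(xs),xs.min()+220,xs.max()+220,ys.min()+190,ys.max()+190)
E
```

```text
time_s: 27.48
position: [0.4277, 0.2486, 0.029]
ee_rot: [[0.006, -0.981, 0.196], [-0.008, 0.196, 0.981], [-1.0, -0.007, -0.007]]
ft_force: [0.8, 0.6, -0.0]
width: 0.269
103 253 267 212 227
```

```bash
python3 -m crank '[[[0,0,-0.2],0],[[0,0,-0.4],0],[[0,0,-0.6],0],[[0,0,-0.7],0],[[0,0,-0.7],0]]';python3 -m crank '[[[0,0,-0.1],0],[[0,0,-0.2],0],[[0,0,-0.2],0]]'
```

```text
time_s: 28.2
position: [0.4275, 0.2486, 0.0219]
ee_rot: [[0.006, -0.981, 0.196], [-0.008, 0.196, 0.981], [-1.0, -0.007, -0.007]]
ft_force: [-0.4, -1.0, -0.8]
width: 0.274
time_s: 28.58
position: [0.4276, 0.2486, 0.0205]
ee_rot: [[0.006, -0.981, 0.196], [-0.008, 0.196, 0.981], [-1.0, -0.008, -0.006]]
ft_force: [-1.4, -1.3, 5.3]
width: 0.27
```

Contact at the expected height. Release, rise, and check.

```bash
python3 -m crank '[[[0,0,0],0],[[0,0,0],0],[[0,0,0],0],[[0,0,0],0],[[0,0,0],0],[[0,0,1.5],0],[[0,0,4],0],[[0,0,8],0],[[0,0,12],0],[[0,0,18],0],[[-5,12,24],0],[[-5,12,26],0],[[-5,12,26],0],[[-5,12,26],0]]' 50
python3 - <<'E'
from h import *
t=snap("top","t15");s=snap("side","s15"); t0=cv2.imread("pics/top0.png")[:,:,::-1];s0=cv2.imread("pics/side0.png")[:,:,::-1]
H=cv2.cvtColor(s,cv2.COLOR_RGB2HSV)[190:250,220:300]; m=cv2.inRange(H,(45,80,30),(85,255,255)); ys,xs=np.where(m); print("green side",len(xs),xs.min()+220,xs.max()+220,ys.min()+190,ys.max()+190)
H=cv2.cvtColor(t,cv2.COLOR_RGB2HSV)[235:320,190:265]; m=cv2.inRange(H,(45,80,30),(85,255,255)); ys,xs=np.where(m); print("green top",len(xs),xs.min()+190,xs.max()+190,ys.min()+235,ys.max()+235)
for yaw in(-.196,):
    P=[[ .4275+a*np.cos(yaw)-b*np.sin(yaw),.2486+a*np.sin(yaw)+b*np.cos(yaw),z] for a in(-.018,.018) for b in(-.012,.012) for z in(.004,.044)]
    for c in("side","top"): q=np.array([proj(c,p) for p in P]); print("expect",c,q.min(0).round(1),q.max(0).round(1))
for n,(a,b) in dict(top=(t,t0),side=(s,s0)).items():
    d=(cv2.absdiff(np.ascontiguousarray(a),np.ascontiguousarray(b)).max(2)>45).astype(np.uint8); k,l,st,_=cv2.connectedComponentsWithStats(cv2.morphologyEx(d,2,np.ones((2,2),np.uint8)))
    print(n,[x[:5].tolist() for x in st[1:] if x[4]>15])
h=cv2.cvtColor(s,cv2.COLOR_RGB2HSV)[250:330,310:380]; m=cv2.inRange(h,(108,150,50),(130,255,255)); ys,xs=np.where(m); print("handle",xs.mean()+310,xs.min()+310,xs.max()+310,ys.min()+250,ys.max()+250)
E
python3 tray.py 16
```

```text
time_s: 30.32
position: [0.3777, 0.3704, 0.283]
ee_rot: [[0.01, -0.981, 0.193], [-0.005, 0.193, 0.981], [-1.0, -0.01, -0.003]]
ft_force: [0.9, 0.1, -0.6]
width: 0.503
green side 170 253 267 215 229
green top 60 220 231 273 286
expect side [253.1 212.5] [268.2 231.2]
expect top [218. 270.] [233.3 286.6]
top [[267, 168, 63, 16, 308], [302, 180, 6, 6, 28], [266, 182, 43, 16, 231], [291, 186, 9, 4, 19], [310, 190, 9, 3, 18], [254, 205, 65, 48, 668], [0, 248, 189, 232, 17650], [61, 251, 5, 66, 201], [55, 252, 4, 57, 159], [76, 252, 4, 101, 250], [440, 255, 2, 14, 28], [83, 258, 3, 29, 79], [68, 271, 4, 74, 190], [90, 272, 14, 47, 181], [221, 273, 13, 16, 158], [135, 283, 27, 26, 425], [83, 288, 3, 35, 81], [84, 328, 2, 21, 42], [82, 337, 12, 16, 66], [0, 448, 48, 32, 818], [310, 459, 14, 5, 35], [357, 468, 10, 12, 72]]
side [[0, 0, 34, 88, 1525], [116, 0, 49, 115, 2875], [201, 0, 39, 68, 2043], [218, 69, 5, 4, 16], [218, 73, 16, 16, 144], [217, 74, 4, 4, 16], [220, 91, 13, 8, 77], [159, 100, 5, 9, 38], [22, 141, 8, 4, 26], [22, 149, 9, 4, 22], [0, 155, 14, 8, 47], [9, 159, 18, 10, 75], [0, 169, 5, 6, 16], [79, 174, 31, 60, 468], [0, 215, 24, 18, 322], [254, 214, 15, 18, 218], [303, 216, 93, 46, 1612]]
handle 342.421875 334 351 274 316
tab far-left [0.5131 0.1382 0.045 ] near [0.5013 0.0786 0.045 ] out est [np.float64(0.1462), np.float64(0.1476)]
```

```bash
python3 -c "
from rig import *
print(sign_off())"
```

```text
the job is handed in; nothing more can be done
None
```

The job is done and handed in at about 30 s of robot time, inside the 67 s limit. The sign-off gave no verdict.

**What I did:** I took the hook from the larger grey stand. The tool can't tilt, so I leaned the hook about 36° in a light grip by pressing it against the back of the stand's post. I put the toe in the tab hole from under the visor and pulled the tray to its end stop. Then I stood the hook upright against the front of the post, set it back on the fork, and placed the green module in the middle of the dish.

**What the last checks showed:**
- **Tray:** it is out about 147 mm. My two measured corners gave 146 and 148 mm.
- **Hook:** the handle is within about 1 pixel of where it started in the side view, and about 1.5 pixels in the top view taken after release. It stands upright.
- **Green module:** it sits within 2–3 pixels of where an upright module on the dish floor should appear. I felt it touch down at about 5 N before letting go.
- **Bystanders:** comparing before and after, only the arm, the tray area and the module's new place had changed. The one exception was a thin 2-pixel strip beside the hook.
- **Gripper:** it ended in free air, touching nothing.

**Limits and disagreements:** I had used all 12 picture views before setting the hook down, so these last checks rest on pixel measurements, not on looking at the pictures. While flattening the guard onto the fork, the force reached about 30 N. Nothing failed.

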